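Pulse the coffee grinder with its twist lid

ROBOT

A 6-joint arm with a two-finger parallel gripper is mounted at the origin on the work surface. World frame = base frame: x ahead of the robot, y to its left, z up, the work surface at z = 0. Lengths are in m, angles in rad, forces in N, time in s.
With the tool pointing down it reaches from about 0.375 to 0.9 m from the base axis. Payload 3.1 kg.
Tool frame: the origin (TCP) lies midway between the tips of the shut fingers; the grasp point (between the pads) lies 19 mm behind it; z points along the fingers, y is the line along which they close (so a half turn about z gives the same grasp; the last joint's range is limited). The gripper opens to 85 mm and grips with 20 to 120 N. Pads are 22 mm wide; open, the fingers measure 114 mm over their backs; the gripper's body (76 mm by 85 mm) begins 54 mm behind the grasp point. The pads swing forward as they close: fully open they stand 13 mm farther back than shut.
Start: joints at [-1.468, 0.527, 1.433, -0, 1.181, -0.178], TCP at [0.174, -0.6, 0.231] pointing down, gripper open.
Joint ranges: [-3.08, 3.08], [-0.75, 2.2], [0.22, 2.44], [-1.43, 4.57], [0, 2.65], [-2.85, 2.85]. Speed limits (rad/s): [2.79, 2.79, 3.14, 3.14, 3.14, 3.14].

INTERFACE

Orientations are given as a unit quaternion [x, y, z, w].
In Python, from station import manip gives the robot as it stands. The module is installed in compiled form; this text tells all that it offers.
- The arm moves only by the tool apply_moves, never from a script. Its arguments are lists of equal length, an entry for each row: "claw": the gripper's target within -1 to 1 (fully open at 1, half-way at 0, shut at -1); "travel": the shift along the tool's x, y, z scaled (see below), a list of three; "turn": the turn, a rotation vector about the tool's x, y, z scaled (see below), a list of three. In form: {"claw": [claw, ...], "travel": [[dx, dy, dz], ...], "turn": [[rx, ry, rz], ...]}. A call has 1 to 5 rows; each row is the pose to reach, as a shift and turn from the pose commanded when the call began, along the tool's axes at that moment, turning the shorter way round; what a row does not reach only later rows make up. The controller multiplies each number of a shift by 800 mm and each number of a turn by 180 degrees. A row lasts 1/12 s, in which the tool goes at most 41.7 mm and 7.16 degrees, less where a joint would pass 70% of its speed; a pose out of reach is approached as far as the arm can. A call with a number of a shift or a turn outside -1 to 1 is refused whole. A call with a gripper value outside its range is refused whole. The fingers move at their own pace and stop on an object; "newtons" is the grip in N (left out, the last holds). Time passes only in rows, so rows that repeat a pose let the fingers close. It gives the time, the measured TCP pose, the force, the opening and the grip force at its end, in the units of the state.
- manip.sense(): the state, without advancing time (a new reading comes with each control period).
- manip.snapshot(name): name is "scene" or "top" or "wrist"; returns a dict with "pixels" (400x640x3 uint8, red, green, blue), "depth" (400x640 float32, m along the optical axis (not along the pixel's ray), 0 where there is no reading), "intrinsics" (3x3 intrinsics, pixels), "R" (3x3) and "t" (3): a world point X has camera coordinates R X + t. Camera axes: x right, y down, z forward; pixel columns grow to the right and rows downward; lengths in m; the calibration is good to about 2 mm. A picture is of the moment at which its call begins.
- manip.sign_off(): hands the job in; it is judged then, once.
The state is a dict: "t": time; "q": joint angles; "qd": joint speeds; "tau": joint torques, N m; "tcp_pos": TCP position; "tool_rot": TCP orientation; "force": force on the tool from outside, world axes, zero at the start; "ft_torque": the same for the moment, N m; "finger_gap": opening from 0.0 (shut) to 1.0 (fully open); "gripper_force": force on a finger pad.
Only numpy, scipy, OpenCV 4.12 (cv2) and the standard library are available. Lean on these libraries where they do the work, as an engineer would, in place of code of your own. Each camera call takes 0.05 s, during which the arm holds its last target. There are 200 camera calls.

TASK

The coffee grinder is charged with beans and its lid has been knocked over on the counter. Set the lid upright, fit it on the grinder so that it drops fully home, and twist it clockwise half way towards its lock, to the middle mark on the collar, where the grinder pulses. Do not let it turn on into the lock click, leave the other things on the counter alone, and finish while still gripping the seated lid, holding it steady at the half-way mark against its spring.

Things in the scene. Friction and masses are not known exactly. Their poses are not given: they have to be found in the camera images.
- lid_mid (a point): The grinder's loose black lid, 110 g, toppled: an eight-sided cap, 60 mm across flats (65 over corners), 48 mm high, over a round spigot 49 mm wide, 13 long. The point is on its axis half-way up the cap: 24 mm above the cap's underside, 37 above the spigot's end, 24 below the flat top. z = axis, spigot to top; x = along both lugs and the low rib on the top. Flats at 0, 45, 90.. degrees from x.
- lid_lug (a point): Tip of one of the lid's two bayonet lugs (the +x one), 29.5 mm from the axis at the spigot's lower end; the other lies opposite. Each is 8 mm wide and 5 high, and stands 5 mm out from the spigot. The light metal rib across the lid's top (5 mm wide, 3 high, 50 long) runs in line with both. At the start the lid lies on one facet with axis and lugs level.
- grinder_mouth (a point): The grinder, fixed to the counter: round steel housing 100 mm high, 102 wide at the foot, 88 at the collar. Point: centre of the collar's flat top; z up; x along its two opposite entry notches (13 mm wide, 65 over their ends; hole 53 mm). With the lid's x along this x, either way round, the lid drops in until the cap's underside rests on the collar (lid_mid 24 mm above); then it turns only clockwise seen from above.
- half_mark (a point): Half-way (pulse) mark on the collar's top: a long raised black bar, 39 mm from the axis, 40 degrees clockwise from the notch, whose own mark is a shorter bar. The end of the lid's rib points at it when the lid is half-way. The same marks stand again on the opposite side.
- lock_mark (a point): Lock mark on the collar's top: a broad raised black block, 39 mm from the axis, 80 degrees clockwise from the notch. Where the lid clicks and locks: not to be reached.
- lid_switch (a joint): Switch ring inside the grinder, turned by the seated lid's lugs: rad clockwise. 0 at rest; follows the lid after some 5 degrees of play: about 0.61 with the lid at the half-way mark (turned 0.70), 1.27 when locked. Its spring pushes the lid back with 0.05 N m, 0.12 at half-way. Beyond 50 degrees of turn (0.78) it stiffens as the lugs meet spring balls, which click behind them at 80.
- espresso_cup: Bystander: white espresso cup with handle, 62 mm wide, 56 high; origin under its centre.
- mug: Bystander: mug, 82 mm wide, 92 high; origin under its centre.
- milk_jug: Bystander: steel milk jug with handle, 80 mm wide, 95 high; origin under its centre.
- bean_jar: Bystander: closed glass jar, 88 mm wide, 125 high; origin under its centre.
- tamper: Bystander: steel coffee tamper, 58 mm wide, 88 high; origin under its centre.
- teaspoon: Bystander: steel coffee scoop lying flat, 140 mm long along its x.
- brush: Bystander: small brush lying flat, 150 mm long along its x.
Not all that is in view belongs to the job. Leave any red look-alike of the part that bears lid_mid alone.

How it is judged:
By the outcome, as a careful person would: the job done as asked, in the order asked, and still so for the second after the job is handed in, while the arm keeps its last pose, push and grip.
It also fails if it takes over 61 s, if anything falls off the work surface, if the arm or the gripper's body presses on something with over 40 N, if the wrist force passes 120 N, or if a joint passes its speed limit or range.

## Working session

There is one attempt and no reset: what is moved stays moved. The work goes in short steps, Python scripts to look and compute and a tool call to move; the robot and the scene stay as the last step left them, time stands still between calls to the robot, and variables do not carry over. Pictures are saved under pics/ and viewed, at most 10 in all, crops included, and the job is handed in when it is done.

Besides the shell and the picture viewer there is one more tool, called after ">>>" by a JSON object that holds its "api" and its "payload". apply_moves: Moves the arm, as the interface text tells. Shifts and turns lie within -1 to 1; 1 stands for 800 mm of shift or 180 degrees of turn. Its arguments: {"type":"object","properties":{"claw":{"type":"array","items":{"type":"number"}},"travel":{"type":"array","items":{"type":"array","items":{"type":"number"}}},"turn":{"type":"array","items":{"type":"array","items":{"type":"number"}}},"newtons":{"type":"number"}},"required":["claw","travel","turn"]}

```bash
mkdir -p pics
cat > h.py <<'E'
import numpy as np, cv2
from station import manip
from scipy.spatial.transform import Rotation as Ro
def snap(n):
    s=manip.snapshot(n); s={k:(np.array(v) if k!='x' else v) for k,v in s.items()}; return s
def pts(s):
    d=s['depth']; K=s['intrinsics']; v,u=np.mgrid[0:400,0:640]
    c=np.stack([(u-K[0,2])/K[0,0]*d,(v-K[1,2])/K[1,1]*d,d],-1)
    return (c-s['t'])@s['R']
def proj(s,X):
    c=s['R']@np.array(X)+s['t']; p=s['intrinsics']@c; return p[:2]/p[2]
def ray(s,u,v,z):
    d=s['R'].T@np.linalg.inv(s['intrinsics'])@np.array([u,v,1.]); o=-s['R'].T@s['t']
    return o+d*(z-o[2])/d[2]
def save(n,im): cv2.imwrite('pics/'+n,im[...,::-1])
E
python3 - <<'E'
from h import *
a=manip.sense();print({k:np.round(v,3) for k,v in a.items()})
for n in('scene','top'):
    s=snap(n);save(n+'0.png',s['pixels']);np.savez(n+'0.npz',**s);print(n,-s['R'].T@s['t'],s['R'])
E
```

```text
{'t': np.float64(0.0), 'q': array([-1.468,  0.528,  1.434, -0.   ,  1.181, -0.178]), 'qd': array([-0.001, -0.001, -0.   , -0.   ,  0.001, -0.001]), 'tau': array([-0.0000e+00, -4.4236e+01, -1.7803e+01, -0.0000e+00,  8.0000e-03,
       -0.0000e+00]), 'tcp_pos': array([ 0.174, -0.6  ,  0.23 ]), 'tool_rot': array([ 0.99 ,  0.14 ,  0.   , -0.001]), 'force': array([-0.243,  0.484,  0.231]), 'ft_torque': array([-0.01 ,  0.036,  0.033]), 'gripper_force': np.float64(0.0), 'finger_gap': np.float64(1.0)}
scene [1.54144449 0.4792178  0.79279723] [[-0.41322776  0.91057595  0.00970839]
 [ 0.49883599  0.23526995 -0.83415269]
 [-0.76184347 -0.33985215 -0.55144813]]
top [0.47241594 0.02504645 1.41082361] [[ 0.0268932  -0.99954176 -0.01389337]
 [-0.99746499 -0.02591617 -0.06627169]
 [ 0.06588126  0.01564041 -0.99770489]]
```

View pics/scene0.png

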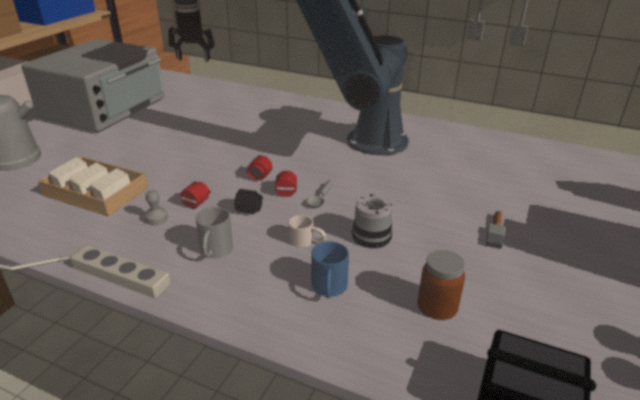

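View pics/top0.png

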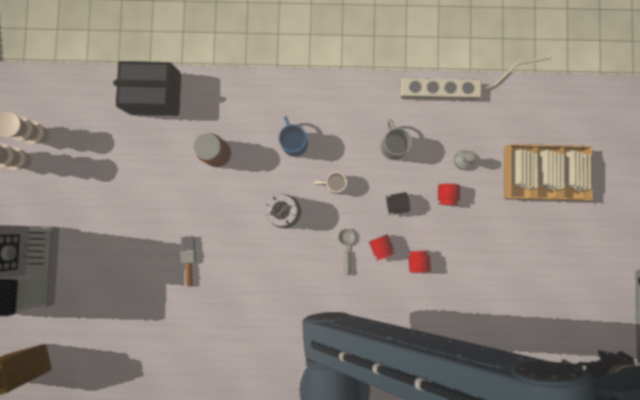

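Candidates for the lid in the top view: the black cap (398,203), and red look-alikes at (449,194), (381,247) and (419,261). The black one fits the description (scene view: 248,202). The grinder is at (283,210) in the top view. Next I'll check the choice in one close crop.

Run:
```python
from h import *
t=dict(np.load('top0.npz'));s=dict(np.load('scene0.npz'))
def crop(S,u,v,r=28): return cv2.resize(S['pixels'][v-r:v+r,u-r:u+r],(390,290),interpolation=cv2.INTER_CUBIC)
f=lambda a:np.clip(a.astype(float)*1.6,0,255).astype('uint8')
save('c1.png',f(np.vstack([np.hstack([crop(t,398,203),crop(t,283,210)]),np.hstack([crop(s,248,202),crop(s,373,220,32)])])))
for n,S,box in(('top',t,(380,185,418,222)),('scene',s,(228,185,268,217))):
    P=pts(S);u0,v0,u1,v1=box
    m=np.zeros((400,640),bool);m[v0:v1,u0:u1]=1
    q=m&(P[...,2]>0.02)&(S['depth']>0)&(S['pixels'].max(-1)<90)
    X=P[q];print(n,len(X),X.min(0),X.max(0),np.median(X,0))
    X=X[X[:,2]>0.05]; 
    if len(X)>5:print(cv2.minAreaRect((X[:,:2]*1000).astype('float32')), X.mean(0))
P=pts(t);m=np.zeros((400,640),bool);m[185:235,260:305]=1
q=m&(P[...,2]>0.09);X=P[q];print('grinder',len(X),cv2.minEnclosingCircle((X[:,:2]*1000).astype('float32')),np.median(X[:,2]))
# other objects heights >15mm near
for nm,(u,v) in dict(red1=(449,194),red2=(381,247),red3=(419,261),cup=(337,182),mug2=(396,142),tamper=(466,160)).items():print(nm,P[v,u].round(3))
```

```text
top 373 [ 0.52771622 -0.20848999  0.0315572 ] [ 0.58478778 -0.14198075  0.0670712 ] [ 0.55350603 -0.17595358  0.05523194]
((553.8536376953125, -173.8824462890625), (51.005550384521484, 61.320377349853516), 8.725666999816895) [ 0.55452459 -0.17606502  0.05726144]
scene 493 [ 0.52061872 -0.20123344  0.02001508] [ 0.59200512 -0.13870743  0.06454888] [ 0.57375292 -0.16718509  0.04771997]
((561.0338745117188, -171.69296264648438), (49.03825378417969, 57.556236267089844), 4.879765033721924) [ 0.56350707 -0.17296748  0.0566771 ]
grinder 472 ((507.054931640625, 115.50277709960938), 96.8619155883789) 0.09972350801307693
red1 [ 0.584 -0.321  0.062]
red2 [ 0.425 -0.125  0.064]
red3 [ 0.387 -0.237  0.059]
cup [0.616 0.006 0.005]
mug2 [ 0.744 -0.172  0.006]
tamper [ 0.683 -0.366  0.073]
```

View pics/c1.png

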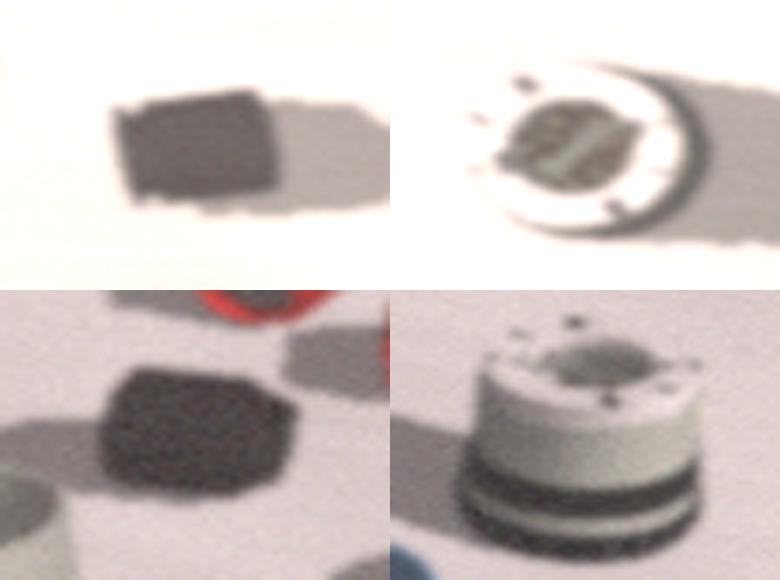

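The crop shows the black lid lying down. Its spigot and lugs point left (+y) at about crop (125,150), and its flat top faces right. The grinder's notches run from lower-left (507,160) to upper-right (635,128), and its lock and half marks are visible. I'm moving above the lid.

>>> {"api": "apply_moves", "payload": {"claw": [1, 1, 1, 1, 1], "travel": [[0.04, -0.024, -0.002], [0.08, -0.048, -0.004], [0.12, -0.072, -0.006], [0.16, -0.096, -0.008], [0.2, -0.12, -0.01]], "turn": [[0, 0, -0.027], [0, 0, -0.055], [0, 0, -0.082], [0, 0, -0.11], [0, 0, -0.137]]}}

```text
t: 0.52
tcp_pos: [0.3015, -0.4619, 0.2389]
tool_rot: [0.937, 0.35, 0.0, -0.001]
force: [1.0, -0.8, -0.7]
finger_gap: 0.998
gripper_force: 0.0
```

>>> {"api": "apply_moves", "payload": {"claw": [1, 1, 1, 1, 1], "travel": [[0.046, -0.005, -0.002], [0.093, -0.01, -0.004], [0.139, -0.016, -0.006], [0.186, -0.021, -0.008], [0.232, -0.026, -0.01]], "turn": [[0, 0, -0.027], [0, 0, -0.055], [0, 0, -0.082], [0, 0, -0.11], [0, 0, -0.137]]}}

```text
t: 0.93
tcp_pos: [0.4285, -0.3247, 0.2471]
tool_rot: [0.84, 0.542, -0.0, -0.0]
force: [0.4, 0.9, -0.1]
finger_gap: 0.999
gripper_force: 0.0
```

>>> {"api": "apply_moves", "payload": {"claw": [1, 1, 1, 1, 1], "travel": [[0.044, 0.015, -0.002], [0.089, 0.029, -0.004], [0.133, 0.044, -0.006], [0.178, 0.059, -0.008], [0.222, 0.074, -0.01]], "turn": [[0, 0, -0.027], [0, 0, -0.055], [0, 0, -0.082], [0, 0, -0.11], [0, 0, -0.137]]}}

```text
t: 1.35
tcp_pos: [0.5561, -0.1877, 0.255]
tool_rot: [0.705, 0.709, -0.0, -0.0]
force: [-0.2, -0.5, 0.2]
finger_gap: 0.998
gripper_force: 0.0
```

```bash
cat >> h.py <<'E'
def delta(pos,R):
    "tool-frame scaled travel and turn from present pose to world pose"
    a=manip.sense(); R0=Ro.from_quat(a['tool_rot']).as_matrix()
    print('travel',(R0.T@(np.array(pos)-a['tcp_pos'])/.8).round(4),'turn',(Ro.from_matrix(R0.T@R).as_rotvec()/np.pi).round(4))
E
python3 - <<'E'
from h import *
s=snap('wrist');np.savez('w1.npz',**s)
f=lambda a:np.clip(a.astype(float)*1.5,0,255).astype('uint8')
save('w1.png',f(s['pixels']));P=pts(s)
print(-s['R'].T@s['t'],proj(s,[.555,-.172,.03]))
mx=s['pixels'].max(-1)
q=(abs(P[...,0]-.555)<.06)&(abs(P[...,1]+.172)<.06)&(P[...,2]>.04)&(s['depth']>0)
X=P[q];print(len(X),np.percentile(X,[1,50,99],axis=0))
T=X[X[:,2]>np.percentile(X[:,2],60)-.003];print(cv2.minAreaRect((T[:,:2]*1000).astype('float32')),cv2.boxPoints(cv2.minAreaRect((T[:,:2]*1000).astype('float32'))))
print(cv2.boxPoints(cv2.minAreaRect((X[:,:2]*1000).astype('float32'))))
E
```

```text
[ 0.5556901  -0.11752646  0.39681867] [318.20241874 154.54735721]
36144 [[ 0.49540669 -0.19820149  0.04501474]
 [ 0.55226678 -0.17640103  0.32217019]
 [ 0.6137427  -0.15240051  0.34544664]]
((554.9757690429688, -176.21194458007812), (120.00756072998047, 19.17859649658203), 0.6383410692214966) [[ 494.8689  -167.29175]
 [ 495.08252 -186.46915]
 [ 615.08264 -185.13214]
 [ 614.869   -165.95474]]
[[ 489.4232  -151.47168]
 [ 497.5825  -214.09448]
 [ 618.09436 -198.3927 ]
 [ 609.93506 -135.7699 ]]
```

View pics/w1.png

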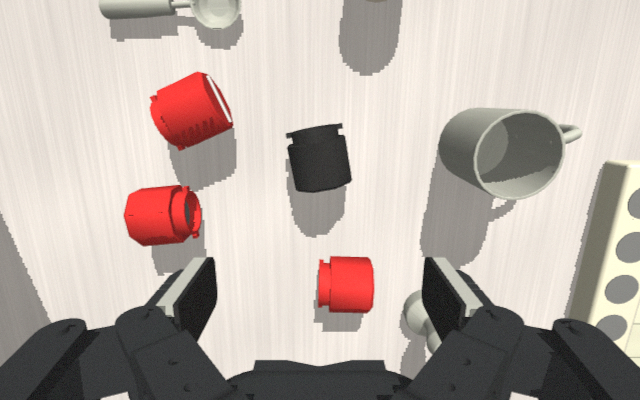

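The wrist view shows the black lid at (319,158), with its spigot and lugs up (+y) and the axis leaning a few degrees. The reds sit clear at (190,110), (160,215) and (345,285).

Run:
```python
from h import *
s=dict(np.load('w1.npz'));P=pts(s)
q=(abs(P[...,0]-.555)<.06)&(abs(P[...,1]+.172)<.06)&(P[...,2]>.015)&(P[...,2]<.09)&(s['pixels'].max(-1)<75)
X=P[q];print(len(X),np.percentile(X,[1,50,99],axis=0).round(4))
for lo in(.057,.04):
  T=X[X[:,2]>lo];r=cv2.minAreaRect((T[:,:2]*1000).astype('float32'));print(r,cv2.boxPoints(r).round(1))
# edges of silhouette via rows
m=q.astype('uint8');c=max(cv2.findContours(m,0,1)[0],key=cv2.contourArea)
r=cv2.minAreaRect(c);print(r)
```

```text
3425 [[ 0.5254 -0.2056  0.029 ]
 [ 0.5559 -0.1731  0.0539]
 [ 0.5858 -0.1422  0.0606]]
((557.536376953125, -180.68165588378906), (31.389074325561523, 48.051692962646484), 11.028949737548828) [[ 537.5 -160.1]
 [ 546.7 -207.3]
 [ 577.5 -201.3]
 [ 568.3 -154.1]]
((555.5048217773438, -174.68409729003906), (59.268333435058594, 61.097877502441406), 10.783543586730957) [[ 520.7 -150.2]
 [ 532.1 -210.2]
 [ 590.3 -199.1]
 [ 578.9 -139.1]]
((318.7533874511719, 159.1023712158203), (64.1847152709961, 57.870513916015625), 79.99201965332031)
```

```bash
cat >> h.py <<'E'
def down(psi,tilt=0):
    "tool down, tool x at heading psi deg, then tilted about tool y"
    c,s=np.cos(np.radians(psi)),np.sin(np.radians(psi))
    R=np.array([[c,s,0],[s,-c,0],[0,0,-1.]])
    return R@Ro.from_rotvec([0,np.radians(tilt),0]).as_matrix()
E
python3 - <<'E'
from h import *
L=np.array([.5575,-.1805,.030]);R=down(101,45);z=R[:,2];print(R.round(2))
T=L+z*.024;print(T);delta(T-z*.1,R)
E
```

```text
[[-0.13  0.98 -0.13]
 [ 0.69  0.19  0.69]
 [ 0.71  0.   -0.71]]
[ 0.55426186 -0.16384123  0.01302944]
travel [-0.0641  0.0068  0.2146] turn [ 0.024   0.2483 -0.0531]
```

>>> {"api": "apply_moves", "payload": {"claw": [1, 1, 1, 1, 1], "travel": [[-0.009, 0.001, 0.03], [-0.018, 0.002, 0.06], [-0.028, 0.003, 0.092], [-0.037, 0.004, 0.122], [-0.046, 0.005, 0.152]], "turn": [[0.003, 0.035, -0.007], [0.006, 0.07, -0.015], [0.01, 0.106, -0.023], [0.014, 0.142, -0.03], [0.017, 0.177, -0.038]]}}

```text
t: 1.82
tcp_pos: [0.5595, -0.2273, 0.1331]
tool_rot: [0.635, 0.721, 0.177, -0.214]
force: [0.1, -0.1, -0.4]
finger_gap: 0.998
gripper_force: 0.0
```

Run:
```python
from h import *
L=np.array([.5575,-.1805,.030]);R=down(101,45);z=R[:,2]
T=L+z*.024;delta(T-z*.1,R);print(manip.sense()['q'].round(2))
```

```text
travel [-0.0402  0.0102  0.0474] turn [ 0.0082  0.0709 -0.0186]
[-0.74  0.79  1.34  0.34  1.48 -0.98]
```

>>> {"api": "apply_moves", "payload": {"claw": [1, 1, 1, 1], "travel": [[-0.02, 0.005, 0.024], [-0.04, 0.01, 0.047], [-0.04, 0.01, 0.047], [-0.04, 0.01, 0.047]], "turn": [[0.004, 0.036, -0.009], [0.008, 0.071, -0.019], [0.008, 0.071, -0.019], [0.008, 0.071, -0.019]]}}

```text
t: 2.15
tcp_pos: [0.5646, -0.2316, 0.0781]
tool_rot: [0.589, 0.71, 0.242, -0.3]
force: [-0.6, 1.0, 1.6]
finger_gap: 0.998
gripper_force: 0.0
```

Run:
```python
from h import *
L=np.array([.5575,-.1805,.030]);R=down(101,45);z=R[:,2]
T=L+z*.024;delta(T,R)
s=snap('wrist');P=pts(s)
q=(abs(P[...,0]-.555)<.05)&(abs(P[...,1]+.172)<.05)&(P[...,2]>.02)&(P[...,2]<.08)&(s['pixels'].max(-1)<75)
print(np.percentile(P[q],[1,50,99],axis=0).round(4))
T=P[q];T=T[T[:,2]>.057];r=cv2.minAreaRect((T[:,:2]*1000).astype('float32'));print(r)
```

```text
travel [0.0023 0.0041 0.1181] turn [-0.0017 -0.0021 -0.0025]
[[ 0.5265 -0.2092  0.0281]
 [ 0.5571 -0.1873  0.054 ]
 [ 0.5872 -0.1451  0.0603]]
((557.018798828125, -181.10528564453125), (30.9215030670166, 48.763458251953125), 11.105904579162598)
```

>>> {"api": "apply_moves", "payload": {"claw": [1, 1, 1, 1, 1], "travel": [[0.001, 0.001, 0.03], [0.002, 0.002, 0.06], [0.002, 0.003, 0.09], [0.002, 0.003, 0.118], [0.002, 0.003, 0.118]], "turn": [[0, 0, 0], [0, 0, 0], [0, 0, 0], [0, 0, 0], [0, 0, 0]]}}

```text
t: 2.62
tcp_pos: [0.5562, -0.162, 0.0226]
tool_rot: [0.587, 0.715, 0.241, -0.294]
force: [0.7, 1.1, -0.6]
finger_gap: 0.999
gripper_force: 0.0
```

>>> {"api": "apply_moves", "payload": {"claw": [-1, -1, -1, -1, -1], "travel": [[0, 0, 0], [0, 0, 0], [0, 0, 0], [0, 0, 0], [0, 0, 0]], "turn": [[0, 0, 0], [0, 0, 0], [0, 0, 0], [0, 0, 0], [0, 0, 0]], "newtons": 50}}

```text
t: 3.03
tcp_pos: [0.5586, -0.1678, 0.0229]
tool_rot: [0.588, 0.714, 0.243, -0.292]
force: [-0.2, -0.3, 7.4]
finger_gap: 0.698
gripper_force: 54.1
```

>>> {"api": "apply_moves", "payload": {"claw": [-1, -1, -1, -1, -1], "travel": [[0.022, 0, -0.022], [0.044, 0, -0.044], [0.066, 0, -0.066], [0.088, 0, -0.088], [0.1, 0, -0.1]], "turn": [[0, 0, 0], [0, 0, 0], [0, 0, 0], [0, 0, 0], [0, 0, 0]]}}

```text
t: 3.45
tcp_pos: [0.5585, -0.1676, 0.1364]
tool_rot: [0.589, 0.715, 0.242, -0.29]
force: [1.3, -0.7, -0.5]
finger_gap: 0.693
gripper_force: 53.9
```

Run:
```python
from h import *
a=manip.sense();print(a['q'].round(3),a['gripper_force'],a['finger_gap'],a['force'].round(2))
R=Ro.from_quat(a['tool_rot']).as_matrix();print(R.round(3),a['tcp_pos'])
```

```text
[-0.715  0.842  1.338  0.449  1.613 -1.043] 53.93291249871254 0.6929300812581908 [ 1.32 -0.65 -0.45]
[[-0.139  0.982 -0.13 ]
 [ 0.701  0.19   0.688]
 [ 0.7    0.004 -0.714]] [ 0.55853636 -0.1675769   0.13635496]
```

>>> {"api": "apply_moves", "payload": {"claw": [-1, -1, -1, -1, -1], "travel": [[0, 0, 0], [0, 0, 0], [0, 0, 0], [0, 0, 0], [0, 0, 0]], "turn": [[0, -0.034, 0], [0, -0.068, 0], [0, -0.102, 0], [0, -0.136, 0], [0, -0.17, 0]]}}

```text
t: 3.87
tcp_pos: [0.5578, -0.1671, 0.1339]
tool_rot: [0.632, 0.766, 0.077, -0.091]
force: [0.6, 0.2, -1.5]
finger_gap: 0.695
gripper_force: 53.9
```

>>> {"api": "apply_moves", "payload": {"claw": [-1, -1, -1, -1, -1], "travel": [[0, 0, 0], [0, 0, 0], [0, 0, 0], [0, 0, 0], [0, 0, 0]], "turn": [[0, -0.034, 0], [0, -0.068, 0], [0, -0.102, 0], [0, -0.136, 0], [0, -0.17, 0]]}}

```text
t: 4.28
tcp_pos: [0.5579, -0.1661, 0.1343]
tool_rot: [0.63, 0.763, -0.091, 0.114]
force: [-0.4, -1.1, -0.9]
finger_gap: 0.685
gripper_force: 53.9
```

>>> {"api": "apply_moves", "payload": {"claw": [-1, -1, -1, -1, -1], "travel": [[0, 0, 0], [0, 0, 0], [0, 0, 0], [0, 0, 0], [0, 0, 0]], "turn": [[0, -0.034, 0], [0, -0.068, 0], [0, -0.102, 0], [0, -0.136, 0], [0, -0.16, 0]]}}

```text
t: 4.7
tcp_pos: [0.5574, -0.1662, 0.1338]
tool_rot: [0.591, 0.715, -0.237, 0.288]
force: [-0.3, -0.6, -1.5]
finger_gap: 0.695
gripper_force: 53.9
```

Run:
```python
from h import *
a=manip.sense();print(a['q'].round(3),a['gripper_force'],a['finger_gap'],a['force'].round(2))
R=Ro.from_quat(a['tool_rot']).as_matrix();print(R.round(3),a['tcp_pos'])
s=snap('scene');np.savez('s2.npz',**s);t=snap('top')
g=a['tcp_pos']-.024*R[:,2];f=lambda S:cv2.resize(np.clip(S['pixels'][int(proj(S,g)[1])-40:int(proj(S,g)[1])+40,int(proj(S,g)[0])-40:int(proj(S,g)[0])+40]*1.5,0,255).astype('uint8'),(390,390),interpolation=2)
save('u1.png',np.hstack([f(s),f(t)]));print(g)
```

```text
[-0.147  0.679  1.833 -1.22   0.77   0.649] 53.90059260651469 0.6950469414398479 [-0.26 -0.65 -1.54]
[[-0.135  0.982  0.131]
 [ 0.709  0.188 -0.68 ]
 [-0.692  0.001 -0.721]] [ 0.55737583 -0.16624433  0.13381325]
[ 0.55422841 -0.14992529  0.15112748]
```

View pics/u1.png

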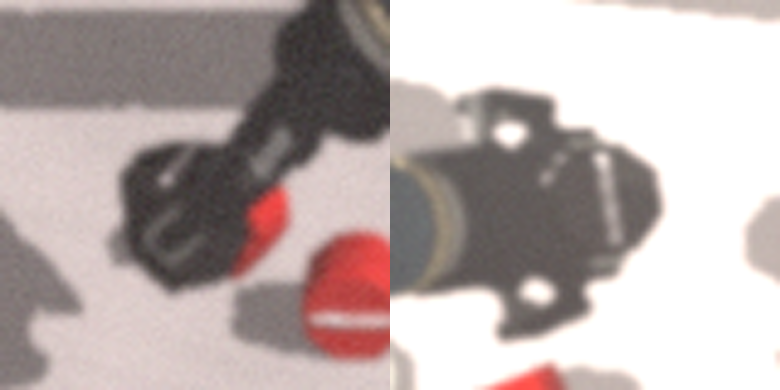

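The lid is upright in the grip, with its rib on top running along the finger line (top crop 598,150 to 612,255). Next I'm measuring its height and tilt from depth.

Run:
```python
from h import *
for n in('top','scene'):
    s=snap(n);P=pts(s);L=np.array([.556,-.16])
    q=(np.hypot(P[...,0]-L[0],P[...,1]-L[1])<.05)&(P[...,2]>.145)&(P[...,2]<.19)&(P[...,1]<-.15)
    X=P[q];print(n,len(X),np.percentile(X,[2,50,98],axis=0).round(4))
    A=np.c_[X[:,:2]-L,np.ones(len(X))]
    w=np.ones(len(X),bool)
    for i in range(6):
        c=np.linalg.lstsq(A[w],X[w,2],rcond=None)[0];w=abs(A@c-X[:,2])<.003
    print(c,w.sum(),np.percentile(X[w],[1,99],axis=0).round(4))
```

```text
top 292 [[ 0.5127 -0.185   0.1475]
 [ 0.5506 -0.1651  0.1651]
 [ 0.5827 -0.1512  0.171 ]]
[0.06198436 0.05321395 0.16584684] 183 [[ 0.5173 -0.1872  0.1611]
 [ 0.5823 -0.1507  0.1694]]
scene 205 [[ 0.531  -0.1832  0.1461]
 [ 0.5696 -0.1637  0.1664]
 [ 0.59   -0.1503  0.171 ]]
[-0.05111153  0.01723763  0.16699713] 136 [[ 0.5269 -0.1846  0.1629]
 [ 0.5864 -0.1503  0.1699]]
```

>>> {"api": "apply_moves", "payload": {"claw": [-1, -1, -1, -1, -1], "travel": [[0.022, 0, 0.022], [0.044, 0, 0.046], [0.066, 0, 0.068], [0.082, 0, 0.085], [0.082, 0, 0.085]], "turn": [[0, 0, 0], [0, 0, 0], [0, 0, 0], [0, 0, 0], [0, 0, 0]]}}

```text
t: 5.32
tcp_pos: [0.5545, -0.1663, 0.0346]
tool_rot: [0.592, 0.717, -0.238, 0.282]
force: [0.1, -1.0, -1.0]
finger_gap: 0.695
gripper_force: 54.0
```

>>> {"api": "apply_moves", "payload": {"claw": [-1, -1, -1, -1], "travel": [[0.003, 0, 0.003], [0.005, 0, 0.005], [0.007, 0, 0.007], [0.007, 0, 0.007]], "turn": [[0, 0, 0], [0, 0, 0], [0, 0, 0], [0, 0, 0]]}}

```text
t: 5.65
tcp_pos: [0.5563, -0.1649, 0.0306]
tool_rot: [0.592, 0.716, -0.237, 0.284]
force: [-0.7, -0.2, -0.5]
finger_gap: 0.691
gripper_force: 54.0
```

>>> {"api": "apply_moves", "payload": {"claw": [-1, -1, -1], "travel": [[0.001, 0, 0.001], [0.0018, 0, 0.0018], [0.0018, 0, 0.0018]], "turn": [[0, 0, 0], [0, 0, 0], [0, 0, 0]]}}

```text
t: 5.9
tcp_pos: [0.5562, -0.1641, 0.0281]
tool_rot: [0.591, 0.716, -0.238, 0.284]
force: [-0.2, -0.3, -0.9]
finger_gap: 0.69
gripper_force: 54.0
```

>>> {"api": "apply_moves", "payload": {"claw": [-1, -1, -1], "travel": [[0.001, 0, 0.001], [0.0018, 0, 0.0018], [0.0018, 0, 0.0018]], "turn": [[0, 0, 0], [0, 0, 0], [0, 0, 0]]}}

```text
t: 6.15
tcp_pos: [0.5563, -0.1638, 0.0258]
tool_rot: [0.591, 0.717, -0.238, 0.283]
force: [0.5, 0.3, -1.6]
finger_gap: 0.69
gripper_force: 54.0
```

>>> {"api": "apply_moves", "payload": {"claw": [-1, -1, -1], "travel": [[0.001, 0, 0.001], [0.0018, 0, 0.0018], [0.0018, 0, 0.0018]], "turn": [[0, 0, 0], [0, 0, 0], [0, 0, 0]]}}

```text
t: 6.4
tcp_pos: [0.5564, -0.1637, 0.0248]
tool_rot: [0.591, 0.716, -0.239, 0.283]
force: [-1.1, 2.2, 4.3]
finger_gap: 0.698
gripper_force: 54.7
```

Run:
```python
from h import *
for n in('top','scene'):
    s=snap(n);P=pts(s);L=np.array([.555,-.16])
    q=(np.hypot(P[...,0]-L[0],P[...,1]-L[1])<.05)&(P[...,2]>.04)&(P[...,2]<.085)&(P[...,1]<-.15)
    X=P[q];print(n,len(X),np.percentile(X,[2,50,75,90,98],axis=0).round(4))
a=manip.sense();print(a['force'],a['ft_torque'],a['tcp_pos'])
```

```text
top 246 [[ 0.5151 -0.1852  0.0418]
 [ 0.5511 -0.1644  0.0597]
 [ 0.5672 -0.1573  0.0624]
 [ 0.5769 -0.1529  0.064 ]
 [ 0.5863 -0.1509  0.0662]]
scene 193 [[ 0.5303 -0.1843  0.043 ]
 [ 0.569  -0.1635  0.0605]
 [ 0.5819 -0.1552  0.0621]
 [ 0.5862 -0.1525  0.0638]
 [ 0.5904 -0.1505  0.066 ]]
[-2.42329557  2.16575612  4.36347316] [ 0.04144493  0.17083163 -0.17686104] [ 0.55643412 -0.16372712  0.02480849]
```

Contact with the counter (about 4 N), so I'm releasing and backing off.

>>> {"api": "apply_moves", "payload": {"claw": [0.6, 1, 1, 1, 1], "travel": [[0, 0, 0], [0, 0, 0], [0, 0, 0], [0, 0, 0], [0, 0, 0]], "turn": [[0, 0, 0], [0, 0, 0], [0, 0, 0], [0, 0, 0], [0, 0, 0]]}}

```text
t: 6.92
tcp_pos: [0.5566, -0.1637, 0.024]
tool_rot: [0.592, 0.716, -0.238, 0.282]
force: [-0.0, 0.1, 0.3]
finger_gap: 1.0
gripper_force: 0.0
```

>>> {"api": "apply_moves", "payload": {"claw": [1, 1, 1, 1, 1], "travel": [[0, 0, -0.02], [0, 0, -0.05], [0, 0, -0.1], [0, 0, -0.15], [0, 0, -0.2]], "turn": [[0, 0, 0], [0, 0, 0], [0, 0, 0], [0, 0, 0], [0, 0, 0]]}}

```text
t: 7.33
tcp_pos: [0.5361, -0.0546, 0.141]
tool_rot: [0.592, 0.717, -0.239, 0.282]
force: [1.0, -0.9, -0.3]
finger_gap: 1.0
gripper_force: 0.0
```

Run:
```python
from h import *
t=snap('top');np.savez('t3.npz',**t);P=pts(t)
q=(np.hypot(P[...,0]-.555,P[...,1]+.16)<.07)&(P[...,2]>.04)&(P[...,2]<.08)&(t['depth']>0)
X=P[q];print(len(X),np.percentile(X,[2,50,98],axis=0).round(4))
w=snap('wrist');np.savez('w3.npz',**w)
c=proj(w,[.555,-.16,.05]);print(c)
g=(P[...,2]>.092)&(np.hypot(P[...,0]-.507,P[...,1]-.115)<.07);X=P[g]
print('grinder',cv2.minEnclosingCircle((X[:,:2]*1000).astype('float32')),np.median(X[:,2]))
F=lambda a:np.clip(a*1.4,0,255).astype('uint8')
u,v=np.clip(c,[100,100],[540,300]).astype(int)
save('r1.png',np.hstack([cv2.resize(F(w['pixels'].astype(float)),(480,300)),cv2.resize(F(t['pixels'][180:240,370:430].astype(float)),(300,300),interpolation=2)]))
a=manip.sense();print(a['tcp_pos'],a['q'].round(2))
```

```text
359 [[ 0.5267 -0.1822  0.0515]
 [ 0.5534 -0.1529  0.0602]
 [ 0.5804 -0.1266  0.0663]]
[313.59498776 203.31914153]
grinder ((506.94659423828125, 114.95030212402344), 69.95083618164062) 0.4228820965288278
[ 0.53890242 -0.05210215  0.14445391] [ 0.07  0.66  1.82 -1.06  0.9   0.68]
```

View pics/r1.png

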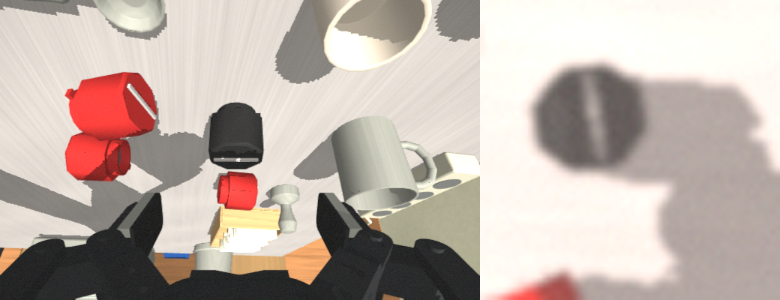

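The lid now stands upright at about (0.5535, -0.154), with the rib visible in the top crop at (595,115). I'm going to a vertical tool above it, gripping the facets 45° from the rib.

Run:
```python
from h import *
delta([.5535,-.154,.19],down(146))
```

```text
travel [-0.1325 -0.0064  0.047 ] turn [-0.0944  0.2286 -0.2377]
```

>>> {"api": "apply_moves", "payload": {"claw": [1, 1, 1, 1, 1], "travel": [[-0.027, -0.001, 0.009], [-0.053, -0.003, 0.019], [-0.08, -0.004, 0.028], [-0.106, -0.005, 0.038], [-0.1325, -0.006, 0.047]], "turn": [[-0.0104, 0.0251, -0.0261], [-0.0208, 0.0502, -0.0522], [-0.0312, 0.0753, -0.0783], [-0.0415, 0.1006, -0.1046], [-0.0519, 0.1257, -0.1307]]}}

```text
t: 7.85
tcp_pos: [0.5471, -0.1405, 0.1763]
tool_rot: [0.499, 0.835, -0.158, 0.173]
force: [-0.1, 0.0, -0.6]
finger_gap: 0.998
gripper_force: 0.0
```

>>> {"api": "apply_moves", "payload": {"claw": [1, 1, 1, 1, 1], "travel": [[0, 0, 0], [0, 0, 0], [0, 0, 0], [0, 0, 0], [0, 0, 0]], "turn": [[-0.0104, 0.0251, -0.0261], [-0.0208, 0.0502, -0.0522], [-0.0312, 0.0753, -0.0783], [-0.0425, 0.1029, -0.107], [-0.0425, 0.1029, -0.107]]}}

```text
t: 8.27
tcp_pos: [0.5468, -0.1395, 0.1759]
tool_rot: [0.359, 0.931, -0.047, 0.041]
force: [-0.7, -0.1, -0.7]
finger_gap: 0.998
gripper_force: 0.0
```

Run:
```python
from h import *
delta([.5535,-.154,.19],down(146));a=manip.sense();print(a['q'].round(2),a['tcp_pos'])
s=snap('wrist');np.savez('w4.npz',**s);P=pts(s);px=s['pixels'].astype(float)
q=(np.hypot(P[...,0]-.5535,P[...,1]+.154)<.05)&(P[...,2]>.05)&(P[...,2]<.075)
X=P[q];print(len(X),cv2.minAreaRect((X[:,:2]*1000).astype('float32')),np.median(X,0))
(cx,cy),r=cv2.minEnclosingCircle((X[:,:2]*1000).astype('float32'));print('circ',cx,cy,r)
b=q&(px.min(-1)>110);B=P[b];r=cv2.minAreaRect((B[:,:2]*1000).astype('float32'));print('rib',b.sum(),r,cv2.boxPoints(r).round(1))
d=B[:,:2]-B[:,:2].mean(0);w,v=np.linalg.eigh(d.T@d);print('rib ang',np.degrees(np.arctan2(v[1,1],v[0,1])),B.mean(0))
```

```text
travel [-0.0202 -0.0087 -0.015 ] turn [-0.0209  0.0339 -0.0454]
[-0.4   0.5   1.69 -0.12  0.87 -1.16] [ 0.54679779 -0.13952283  0.17591732]
4687 ((555.0957641601562, -155.05364990234375), (60.319122314453125, 60.7230110168457), 55.526634216308594) [ 0.55286016 -0.15187446  0.06006716]
circ 555.3397827148438 -154.76551818847656 32.63656997680664
rib 407 ((558.9697875976562, -142.36195373535156), (38.509033203125, 56.897865295410156), 89.26315307617188) [[ 530.3 -161.2]
 [ 587.2 -162. ]
 [ 587.7 -123.5]
 [ 530.8 -122.7]]
rib ang -165.8538991482974 [ 0.55568091 -0.15348356  0.06262457]
```

Run:
```python
from h import *
delta([.5552,-.1549,.12],down(145.5))
```

```text
travel [-0.0074 -0.0024  0.0725] turn [-0.0203  0.0348 -0.0418]
```

>>> {"api": "apply_moves", "payload": {"claw": [1, 1, 1, 1, 1], "travel": [[-0.002, 0, 0.02], [-0.004, -0.001, 0.04], [-0.0074, -0.0024, 0.0725], [-0.0074, -0.0024, 0.0725], [-0.0074, -0.0024, 0.0725]], "turn": [[-0.01, 0.018, -0.021], [-0.0203, 0.0348, -0.0418], [-0.0203, 0.0348, -0.0418], [-0.0203, 0.0348, -0.0418], [-0.0203, 0.0348, -0.0418]]}}

```text
t: 8.73
tcp_pos: [0.5516, -0.1515, 0.1179]
tool_rot: [0.301, 0.954, -0.002, -0.002]
force: [-0.8, 1.1, -0.4]
finger_gap: 1.0
gripper_force: 0.0
```

Run:
```python
from h import *
delta([.5552,-.1549,.021],down(145.5));print(manip.sense()['tcp_pos'])
```

```text
travel [-0.0064 -0.0003  0.1211] turn [-0.0015 -0.0009 -0.0027]
[ 0.55161708 -0.15151503  0.1179099 ]
```

>>> {"api": "apply_moves", "payload": {"claw": [1, 1, 1, 1, 1], "travel": [[-0.006, 0, 0.03], [-0.0064, 0, 0.06], [-0.0064, 0, 0.085], [-0.0064, 0, 0.085], [-0.0064, 0, 0.085]], "turn": [[-0.0015, -0.001, -0.0027], [-0.0015, -0.001, -0.0027], [-0.0015, -0.001, -0.0027], [-0.0015, -0.001, -0.0027], [-0.0015, -0.001, -0.0027]]}}

```text
t: 9.15
tcp_pos: [0.5572, -0.154, 0.0521]
tool_rot: [0.295, 0.955, 0.0, 0.002]
force: [0.1, -0.7, 0.6]
finger_gap: 0.998
gripper_force: 0.0
```

Run:
```python
from h import *
delta([.5552,-.1549,.021],down(145.5));print(manip.sense()['tcp_pos'])
```

```text
travel [ 0.0016 -0.0025  0.0388] turn [0.0005 0.0012 0.001 ]
[ 0.55723107 -0.15396127  0.05208224]
```

>>> {"api": "apply_moves", "payload": {"claw": [1, 1, 1, 1, 1], "travel": [[0, -0.002, 0.02], [0.001, -0.002, 0.038], [0.001, -0.002, 0.038], [0.001, -0.002, 0.038], [0.001, -0.002, 0.038]], "turn": [[0, 0, 0], [0, 0, 0], [0, 0, 0], [0, 0, 0], [0, 0, 0]]}}

```text
t: 9.57
tcp_pos: [0.5575, -0.156, 0.0232]
tool_rot: [0.295, 0.955, -0.0, 0.004]
force: [-0.2, -0.3, 0.6]
finger_gap: 1.0
gripper_force: 0.0
```

>>> {"api": "apply_moves", "payload": {"claw": [0.3, -1, -1, -1, -1], "travel": [[0, 0, 0], [0, 0, 0], [0, 0, 0], [0, 0, 0], [0, 0, 0]], "turn": [[0, 0, 0], [0, 0, 0], [0, 0, 0], [0, 0, 0], [0, 0, 0]], "newtons": 60}}

```text
t: 9.98
tcp_pos: [0.5573, -0.1562, 0.0229]
tool_rot: [0.295, 0.955, -0.0, 0.004]
force: [-0.1, -0.2, 5.1]
finger_gap: 0.697
gripper_force: 63.9
```

>>> {"api": "apply_moves", "payload": {"claw": [-1, -1, -1, -1, -1], "travel": [[0, 0, -0.04], [0, 0, -0.08], [0, 0, -0.12], [0, 0, -0.16], [0, 0, -0.19]], "turn": [[0, 0, 0], [0, 0, 0], [0, 0, 0], [0, 0, 0], [0, 0, 0]]}}

```text
t: 10.4
tcp_pos: [0.5561, -0.1558, 0.1764]
tool_rot: [0.295, 0.955, -0.0, 0.004]
force: [1.2, -1.1, -0.5]
finger_gap: 0.694
gripper_force: 65.2
```

Run:
```python
from h import *
a=manip.sense();print(a['tcp_pos'],a['finger_gap'],a['gripper_force'])
t=snap('top');s=snap('scene');w=snap('wrist')
for n,S in(('t4',t),('s4',s),('w5',w)):np.savez(n+'.npz',**S)
# grinder: collar circle in top view
F=lambda x:np.clip(x.astype(float)*1.5,0,255).astype('uint8')
c=proj(t,[.507,.115,.1]).astype(int);T=t['pixels'][c[1]-22:c[1]+22,c[0]-22:c[0]+22]
save('g1.png',F(np.hstack([cv2.resize(T,(400,400),interpolation=2),cv2.resize(w['pixels'][:,120:520],(400,400))])));print(c)
P=pts(t)
for lo,hi in((.092,.108),):
  g=(P[...,2]>lo)&(P[...,2]<hi)&(np.hypot(P[...,0]-.507,P[...,1]-.115)<.07);X=P[g];print(len(X),cv2.minEnclosingCircle((X[:,:2]*1000).astype('float32')),cv2.fitEllipse(cv2.convexHull((X[:,:2]*1000).astype('float32'))),np.median(X[:,2]))
```

```text
[ 0.55608347 -0.15578927  0.17635748] 0.6942204433618343 65.19044660031796
[298 216]
253 ((522.1538696289062, 163.0592498779297), 42.81535339355469) ((519.7761840820312, 154.8859405517578), (60.19480514526367, 84.7162857055664), 71.16706085205078) 0.09913387047435489
```

View pics/g1.png

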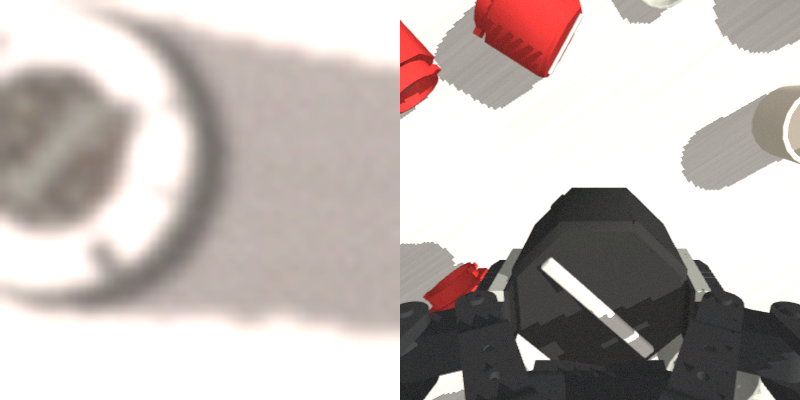

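The right half shows the lid held, with its rib at 45° to the fingers. The grinder's collar is off-centre at left, so its centre estimate was wrong and I'm re-measuring it.

Run:
```python
from h import *
for n in('t4','s4'):
    t=dict(np.load(n+'.npz'));P=pts(t)
    c=np.array([.522,.163])
    for i in range(4):
        g=(abs(P[...,2]-.1)<.012)&(np.hypot(P[...,0]-c[0],P[...,1]-c[1])<.055);X=(P[g][:,:2]*1000).astype('float32')
        (x,y),r=cv2.minEnclosingCircle(X);c=np.array([x,y])/1000
    print(n,c,r,len(X),np.median(P[g][:,2]))
    dark=(t['pixels'].max(-1)<150)&(np.hypot(P[...,0]-c[0],P[...,1]-c[1])<.036)
    if n=='t4':
        u,v=proj(t,[*c,.1]);u,v=int(u),int(v)
        T=t['pixels'][v-22:v+22,u-22:u+22];save('g2.png',np.clip(cv2.resize(T,(500,500),interpolation=2)*1.3,0,255).astype('uint8'))
        print(u,v)
        # hole boundary: radius-34..38 directions: brightness around ring at r=30mm & 39mm on collar plane
        for rr in(.030,.039):
            an=np.arange(0,360,6);val=[]
            for a in an:
                p=proj(t,[c[0]+rr*np.cos(np.radians(a)),c[1]+rr*np.sin(np.radians(a)),.1])
                val.append(cv2.getRectSubPix(t['pixels'],(1,1),(float(p[0]),float(p[1])))[0,0].mean())
            print(rr,[(int(a),int(x)) for a,x in zip(an,val) if x<170])
```

```text
t4 [0.5223949  0.16569745] 44.7564582824707 475 0.0991648598187093
280 210
0.03 [(24, 167), (30, 168), (96, 155), (102, 136), (108, 133), (114, 139), (120, 154), (210, 165), (216, 168), (282, 154), (288, 136), (294, 127), (300, 137), (306, 161), (336, 166), (342, 168)]
0.039 [(24, 143), (30, 120), (36, 157), (66, 164), (72, 167), (108, 168), (204, 156), (210, 118), (216, 136), (252, 165)]
s4 [0.52554834 0.16502289] 47.09156799316406 562 0.09933911938313678
```

>>> {"api": "apply_moves", "payload": {"claw": [-1, -1, -1, -1, -1], "travel": [[0.017, 0.02, 0], [0.035, 0.041, 0], [0.052, 0.061, 0], [0.07, 0.082, 0], [0.087, 0.1025, 0]], "turn": [[0, 0, 0.03], [0, 0, 0.06], [0, 0, 0.09], [0, 0, 0.12], [0, 0, 0.1495]]}}

```text
t: 10.97
tcp_pos: [0.5425, -0.0472, 0.1713]
tool_rot: [0.512, 0.859, 0.0, 0.001]
force: [-0.5, 0.2, -0.4]
finger_gap: 0.691
gripper_force: 65.2
```

>>> {"api": "apply_moves", "payload": {"claw": [-1, -1, -1, -1, -1], "travel": [[0.025, 0.01, 0], [0.05, 0.021, 0], [0.074, 0.031, 0], [0.1, 0.042, 0], [0.124, 0.052, 0]], "turn": [[0, 0, 0.03], [0, 0, 0.06], [0, 0, 0.09], [0, 0, 0.12], [0, 0, 0.1495]]}}

```text
t: 11.38
tcp_pos: [0.5313, 0.0597, 0.1711]
tool_rot: [0.697, 0.717, 0.0, 0.001]
force: [0.3, 0.0, -0.7]
finger_gap: 0.691
gripper_force: 65.2
```

>>> {"api": "apply_moves", "payload": {"claw": [-1, -1, -1, -1, -1], "travel": [[0.027, -0.002, 0], [0.054, -0.004, 0], [0.08, -0.006, 0], [0.107, -0.008, 0], [0.134, -0.01, 0]], "turn": [[0, 0, 0.03], [0, 0, 0.06], [0, 0, 0.09], [0, 0, 0.12], [0, 0, 0.1495]]}}

```text
t: 11.8
tcp_pos: [0.5199, 0.1661, 0.1709]
tool_rot: [0.845, 0.535, 0.0, 0.001]
force: [-0.6, 0.5, -1.4]
finger_gap: 0.692
gripper_force: 65.2
```

```bash
cat > m.py <<'E'
from h import *
a=manip.sense();R=Ro.from_quat(a['tool_rot']).as_matrix();psi=np.degrees(np.arctan2(R[1,0],R[0,0]))
print('tcp',a['tcp_pos'].round(4),'psi',psi.round(2),'z',R[:,2].round(3),'F',a['force'].round(1),a['ft_torque'].round(2),a['q'].round(2))
T0=a['tcp_pos']; zt=T0[2]+.0385
for n in('wrist','top'):
    s=snap(n);np.savez('m_'+n+'.npz',**s);P=pts(s);px=s['pixels'].astype(float)
    q=(np.hypot(P[...,0]-T0[0],P[...,1]-T0[1])<.04)&(abs(P[...,2]-zt)<.006)
    X=P[q];r=np.median(X,0)
    if n=='wrist':
        b=q&(px.min(-1)>0.55*px[q].max());B=P[b];
        c=max(cv2.findContours(b.astype('uint8'),0,1)[0],key=cv2.contourArea)
        bx=cv2.boxPoints(cv2.minAreaRect(c)); e=sorted([(np.linalg.norm(bx[i]-bx[(i+1)%4]),i) for i in range(4)])[:2]
        ends=[(bx[i]+bx[(i+1)%4])/2 for _,i in e]; W=[ray(s,*p,np.median(B[:,2])) for p in ends]
        d=W[1]-W[0];print('rib ends',np.round(W,4),'ang',np.degrees(np.arctan2(d[1],d[0]))%180,'len',np.linalg.norm(d),'mid',((W[0]+W[1])/2).round(4))
    print(n,'top z',r[2].round(4),len(X))
    g=(abs(P[...,2]-.1)<.006)&(np.hypot(P[...,0]-.5225,P[...,1]-.1655)<.06);G=(P[g][:,:2]*1000).astype('float32')
    if len(G)>20:print(n,'collar',cv2.minEnclosingCircle(G),len(G))
E
python3 m.py
python3 - <<'E'
from h import *
w=dict(np.load('m_wrist.npz'));save('h1.png',np.clip(w['pixels']*1.0,0,255).astype('uint8'))
E
```

```text
tcp [0.5199 0.1661 0.1709] psi 64.66 z [ 0.001 -0.002 -1.   ] F [-0.6  0.5 -1.4] [ 0.02 -0.03 -0.01] [ 0.11  0.5   1.69 -0.    0.94  0.55]
rib ends [[0.5129 0.1925 0.211 ]
 [0.53   0.1457 0.211 ]] ang 110.0964255883224 len 0.04979490570604668 mid [0.5214 0.1691 0.211 ]
wrist top z 0.2082 22491
wrist collar ((524.1566772460938, 166.42355346679688), 43.991268157958984) 4715
top top z nan 0
top collar ((518.712890625, 157.67335510253906), 41.89085388183594) 89
  return _methods._mean(a, axis=axis, dtype=dtype,
  ret = um.true_divide(
```

View pics/h1.png

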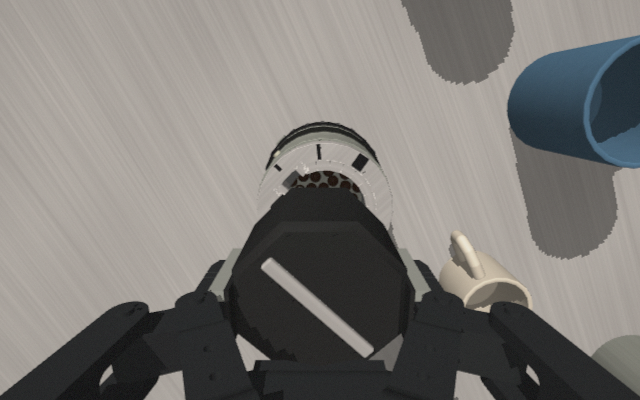

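The wrist view shows the notch mark at (278,167), the half mark at (320,152) and the lock block at (360,161), with the rib at (268,264) to (370,352).

Run:
```python
from h import *
s=dict(np.load('m_wrist.npz'));c=np.array([.5242,.1664])
for p in((278,167),(320,152),(360,161)):
    X=ray(s,*p,.1)[:2]-c;print(p,np.degrees(np.arctan2(X[1],X[0])),np.linalg.norm(X))
P=pts(s);g=(abs(P[...,2]-.1)<.005)&(np.hypot(P[...,0]-c[0],P[...,1]-c[1])<.06)
h=cv2.convexHull((P[g][:,:2]*1000).astype('float32'))[:,0];
far=h[np.hypot(*(h-c*1000).T)>42]
A=np.c_[2*far,np.ones(len(far))];k=np.linalg.lstsq(A,(far**2).sum(1),rcond=None)[0];print(k[:2],np.sqrt(k[2]+k[0]**2+k[1]**2))
# fixed radius 44 fit
from scipy.optimize import least_squares
print(least_squares(lambda q:np.hypot(*(far-q).T)-44,c*1000,loss='soft_l1').x)
```

```text
(278, 167) 110.13879433815181 0.04086421530394057
(320, 152) 69.38655911640049 0.03807988532513753
(360, 161) 31.058915219895006 0.03890307255620634
[524.07539108 166.34244873] 43.832801776949665
[523.96728274 166.17678997]
```

>>> {"api": "apply_moves", "payload": {"claw": [-1, -1, -1, -1, -1], "travel": [[-0.0017, 0.0045, 0.013], [-0.0017, 0.0045, 0.026], [-0.0017, 0.0045, 0.04], [-0.0017, 0.0045, 0.05], [-0.0017, 0.0045, 0.05]], "turn": [[0, 0, 0], [0, 0, 0], [0, 0, 0], [0, 0, 0], [0, 0, 0]]}}

```text
t: 12.32
tcp_pos: [0.5228, 0.1611, 0.13]
tool_rot: [0.844, 0.536, -0.001, 0.001]
force: [-0.3, -0.3, -1.3]
finger_gap: 0.695
gripper_force: 65.2
```

```bash
sed -i "s/('wrist','top')/('wrist',)/" m.py; python3 m.py
```

```text
tcp [0.5228 0.1611 0.13  ] psi 64.86 z [-0.    -0.002 -1.   ] F [-0.3 -0.3 -1.3] [ 0.01 -0.    0.03] [ 0.1   0.57  1.72 -0.    0.85  0.54]
rib ends [[0.5157 0.1875 0.17  ]
 [0.5329 0.1408 0.17  ]] ang 110.25324214193226 len 0.049793712388579235 mid [0.5243 0.1641 0.17  ]
wrist top z 0.1672 22458
wrist collar ((524.2246704101562, 166.5572052001953), 43.906044006347656) 6867
```

>>> {"api": "apply_moves", "payload": {"claw": [-1, -1, -1, -1], "travel": [[0.0025, -0.0012, 0], [0.0025, -0.0012, 0.002], [0.0025, -0.0012, 0.002], [0.0025, -0.0012, 0.002]], "turn": [[0, 0, 0], [0, 0, 0], [0, 0, 0], [0, 0, 0]]}}

```text
t: 12.7
tcp_pos: [0.5248, 0.1648, 0.1317]
tool_rot: [0.844, 0.537, 0.002, 0.002]
force: [-0.2, 0.3, -1.0]
finger_gap: 0.699
gripper_force: 65.2
```

```bash
python3 m.py
```

```text
tcp [0.5248 0.1648 0.1317] psi 64.94 z [ 0.006 -0.001 -1.   ] F [-0.2  0.3 -1. ] [0.12 0.01 0.04] [ 0.1   0.57  1.72 -0.    0.85  0.54]
rib ends [[0.5174 0.1911 0.1717]
 [0.5347 0.1443 0.1717]] ang 110.3079333999563 len 0.0498390847818992 mid [0.526  0.1677 0.1717]
wrist top z 0.169 22488
wrist collar ((524.1508178710938, 166.65032958984375), 43.83404541015625) 5881
```

>>> {"api": "apply_moves", "payload": {"claw": [-1, -1, -1, -1], "travel": [[-0.0018, -0.0012, 0.002], [-0.0018, -0.0012, 0.004], [-0.0018, -0.0012, 0.006], [-0.0018, -0.0012, 0.006]], "turn": [[0, 0, 0], [0, 0, 0], [0, 0, 0], [0, 0, 0]]}}

```text
t: 13.08
tcp_pos: [0.5228, 0.1638, 0.1261]
tool_rot: [0.844, 0.537, 0.002, 0.002]
force: [-0.0, 0.0, -0.6]
finger_gap: 0.697
gripper_force: 65.2
```

```bash
python3 m.py
```

```text
tcp [0.5228 0.1638 0.1261] psi 64.94 z [ 0.005 -0.001 -1.   ] F [-0.   0.  -0.6] [0.01 0.01 0.02] [ 0.1   0.57  1.73 -0.    0.84  0.54]
rib ends [[0.5154 0.1901 0.1662]
 [0.5327 0.1434 0.1662]] ang 110.31062046288812 len 0.049834269342313935 mid [0.5241 0.1667 0.1662]
wrist top z 0.1634 22491
wrist collar ((524.2986450195312, 166.5846710205078), 44.006805419921875) 6542
```

>>> {"api": "apply_moves", "payload": {"claw": [-1, -1, -1, -1, -1], "travel": [[0, 0, 0.002], [0, 0, 0.004], [0, 0, 0.006], [0, 0, 0.008], [0, 0, 0.008]], "turn": [[0, 0, 0], [0, 0, 0], [0, 0, 0], [0, 0, 0], [0, 0, 0]]}}

```text
t: 13.55
tcp_pos: [0.5228, 0.1638, 0.1196]
tool_rot: [0.844, 0.537, 0.002, 0.002]
force: [-0.4, 0.4, -1.0]
finger_gap: 0.695
gripper_force: 65.2
```

```bash
python3 m.py
```

```text
tcp [0.5228 0.1638 0.1196] psi 64.93 z [ 0.005 -0.001 -1.   ] F [-0.4  0.4 -1. ] [ 0.07 -0.   -0.05] [ 0.1   0.58  1.73 -0.    0.82  0.54]
rib ends [[0.5155 0.1901 0.1597]
 [0.5328 0.1434 0.1597]] ang 110.3174879518588 len 0.049820970159454324 mid [0.5242 0.1667 0.1597]
wrist top z 0.1569 22512
wrist collar ((524.3279418945312, 166.5522003173828), 43.91517639160156) 6679
```

>>> {"api": "apply_moves", "payload": {"claw": [-1, -1, -1, -1, -1], "travel": [[0, 0, 0.003], [0, 0, 0.006], [0, 0, 0.009], [0, 0, 0.0105], [0, 0, 0.0105]], "turn": [[0, 0, 0], [0, 0, 0], [0, 0, 0], [0, 0, 0], [0, 0, 0]]}}

```text
t: 14.02
tcp_pos: [0.5229, 0.1637, 0.1112]
tool_rot: [0.844, 0.537, 0.002, 0.002]
force: [0.3, 0.5, -0.8]
finger_gap: 0.695
gripper_force: 65.2
```

>>> {"api": "apply_moves", "payload": {"claw": [-1, -1, -1], "travel": [[0, 0, 0.001], [0, 0, 0.0015], [0, 0, 0.0015]], "turn": [[0, 0, 0], [0, 0, 0], [0, 0, 0]]}}

```text
t: 14.27
tcp_pos: [0.5232, 0.1638, 0.1104]
tool_rot: [0.844, 0.537, 0.002, 0.002]
force: [0.5, -0.5, -2.4]
finger_gap: 0.695
gripper_force: 65.2
```

```bash
python3 m.py
```

```text
tcp [0.5232 0.1638 0.1104] psi 64.93 z [ 0.005 -0.001 -1.   ] F [ 0.5 -0.5 -2.4] [-0.03 -0.03  0.02] [ 0.1   0.6   1.74 -0.    0.8   0.54]
rib ends [[0.533  0.1434 0.1505]
 [0.5158 0.1901 0.1505]] ang 110.23417394521006 len 0.049821638904413636 mid [0.5244 0.1668 0.1505]
wrist top z 0.1477 22461
wrist collar ((524.7009887695312, 167.36813354492188), 43.87937545776367) 7086
```

>>> {"api": "apply_moves", "payload": {"claw": [-1, -1, -1], "travel": [[0, 0, 0.0015], [0, 0, 0.0015], [0, 0, 0.0015]], "turn": [[0, 0, 0], [0, 0, 0], [0, 0, 0]]}}

```text
t: 14.57
tcp_pos: [0.5234, 0.1639, 0.11]
tool_rot: [0.844, 0.537, 0.002, 0.002]
force: [-0.9, -0.4, 4.7]
finger_gap: 0.69
gripper_force: 65.9
```

>>> {"api": "apply_moves", "payload": {"claw": [-1, -1, -1], "travel": [[0, 0, 0.0012], [0, 0, 0.0012], [0, 0, 0.0012]], "turn": [[0, 0, 0], [0, 0, 0], [0, 0, 0]]}}

```text
t: 14.82
tcp_pos: [0.5234, 0.1639, 0.1099]
tool_rot: [0.844, 0.537, 0.002, 0.002]
force: [-1.5, 0.9, 12.1]
finger_gap: 0.69
gripper_force: 66.9
```

The lid is seated: its top is at 0.1477, the contact force is 12 N, and the rib is on the notch line. Now easing the push and twisting clockwise about the lid's axis.

>>> {"api": "apply_moves", "payload": {"claw": [-1, -1, -1, -1, -1], "travel": [[0, -0.0004, -0.0008], [0.0001, -0.0008, -0.0008], [0.0002, -0.0012, -0.0008], [0.0003, -0.0016, -0.0008], [0.0003, -0.0016, -0.0008]], "turn": [[0, 0, 0.033], [0, 0, 0.067], [0, 0, 0.1], [0, 0, 0.133], [0, 0, 0.133]]}}

```text
t: 15.23
tcp_pos: [0.5222, 0.1642, 0.1099]
tool_rot: [0.937, 0.349, 0.002, 0.002]
force: [-2.0, -1.1, 8.1]
finger_gap: 0.691
gripper_force: 66.3
```

```bash
python3 m.py
```

```text
tcp [0.5222 0.1642 0.1099] psi 40.85 z [ 0.006 -0.002 -1.   ] F [-2.  -1.1  8.1] [-0.25  0.5   0.06] [ 0.1   0.6   1.74 -0.    0.8   0.96]
rib ends [[0.526  0.1912 0.1501]
 [0.5219 0.1416 0.1501]] ang 85.3286537506873 len 0.04982695484178466 mid [0.524  0.1664 0.1501]
wrist top z 0.1472 22498
wrist collar ((525.8296508789062, 168.14242553710938), 43.74767303466797) 7277
```

>>> {"api": "apply_moves", "payload": {"claw": [-1, -1, -1, -1, -1], "travel": [[0, -0.0004, 0], [0.0001, -0.0007, 0], [0.0001, -0.001, 0], [0.0001, -0.001, 0], [0.0001, -0.001, 0]], "turn": [[0, 0, 0.03], [0, 0, 0.06], [0, 0, 0.08], [0, 0, 0.08], [0, 0, 0.08]]}}

```text
t: 15.7
tcp_pos: [0.5217, 0.1648, 0.1099]
tool_rot: [0.973, 0.23, 0.003, 0.002]
force: [-1.4, -1.7, 8.0]
finger_gap: 0.695
gripper_force: 66.3
```

```bash
python3 m.py;python3 - <<'E'
from h import *
w=dict(np.load('m_wrist.npz'));save('h2.png',w['pixels'][100:400,140:500])
E
```

```text
tcp [0.5217 0.1648 0.1099] psi 26.64 z [ 0.006 -0.002 -1.   ] F [-1.4 -1.7  8. ] [-0.34  0.56  0.04] [ 0.1   0.6   1.74 -0.    0.8   1.21]
rib ends [[0.5319 0.1901 0.1502]
 [0.5214 0.1595 0.1502]] ang 71.12218054179984 len 0.03225223032233405 mid [0.5267 0.1748 0.1502]
wrist top z 0.1473 22529
wrist collar ((524.327392578125, 166.5064697265625), 43.834083557128906) 7293
```

View pics/h2.png

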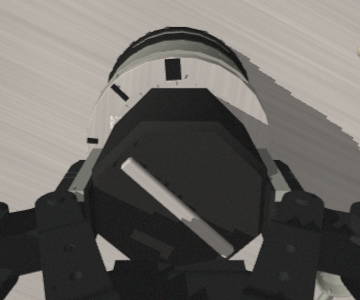

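The half mark bar is at crop (119,92), the lock block at (173,69) and the notch mark at (92,141). The rib's near end, at (127,163), points nearly at the half mark.

Run:
```python
from h import *
s=dict(np.load('m_wrist.npz'));c=np.array([.5243,.1665])
P=pts(s);px=s['pixels'].max(-1)
X=P[...,:2]-c;r=np.hypot(*X.transpose(2,0,1));a=np.degrees(np.arctan2(X[...,1],X[...,0]))
q=(abs(P[...,2]-.101)<.005)&(r>.033)&(r<.0435)&(px<60)
for lo,hi in((100,120),(58,84),(15,45)):
    m=q&(a>lo)&(a<hi);v,u=np.nonzero(m)
    if m.sum()>3:
        Y=ray(s,u.mean(),v.mean(),.1015)[:2]-c;print(lo,m.sum(),np.degrees(np.arctan2(Y[1],Y[0])),np.linalg.norm(Y),a[m].min(),a[m].max())
```

```text
100 43 109.83173092867906 0.0403768269094938 108.79793454088953 112.39054421970762
58 82 70.06919703531302 0.03835874790719457 68.64898156614031 72.25053251318553
15 296 30.613591799457918 0.038473899381987496 25.61046007811163 35.75308434058883
```

>>> {"api": "apply_moves", "payload": {"claw": [-1, -1, -1, -1, -1], "travel": [[0, 0, 0], [0, 0, 0], [0, 0, 0], [0, 0, 0], [0, 0, 0]], "turn": [[0, 0, 0.0056], [0, 0, 0.0056], [0, 0, 0.0056], [0, 0, 0.0056], [0, 0, 0.0056]]}}

```text
t: 16.17
tcp_pos: [0.5217, 0.1647, 0.1099]
tool_rot: [0.975, 0.222, 0.003, 0.002]
force: [-2.1, -1.3, 8.0]
finger_gap: 0.693
gripper_force: 66.3
```

>>> {"api": "apply_moves", "payload": {"claw": [-1, -1, -1, -1, -1], "travel": [[0, 0, 0], [0, 0, 0], [0, 0, 0], [0, 0, 0], [0, 0, 0]], "turn": [[0, 0, 0], [0, 0, 0], [0, 0, 0], [0, 0, 0], [0, 0, 0]]}}

```text
t: 16.58
tcp_pos: [0.5217, 0.1647, 0.1099]
tool_rot: [0.975, 0.222, 0.003, 0.002]
force: [-1.3, -1.6, 8.0]
finger_gap: 0.694
gripper_force: 66.3
```

```bash
python3 m.py
```

```text
tcp [0.5217 0.1647 0.1099] psi 25.66 z [ 0.006 -0.002 -1.   ] F [-1.3 -1.6  8. ] [-0.36  0.55  0.11] [ 0.1   0.6   1.74 -0.    0.8   1.23]
rib ends [[0.5323 0.1898 0.1502]
 [0.5215 0.16   0.1502]] ang 70.0870462238525 len 0.03172150416054658 mid [0.5269 0.1749 0.1502]
wrist top z 0.1473 22533
wrist collar ((524.6987915039062, 166.6373748779297), 43.77848815917969) 7291
```

The rib is at 70.1°, matching the half mark at 70.1°, and the lid is seated, gripped and steady. Handing in.

```bash
python3 -c "
from station import manip; print(manip.sign_off())"
```

```text
the job is handed in; nothing more can be done
None
```

The lid is upright and fully seated on the grinder, turned clockwise to the half-way mark (rib and mark both measured at about 70.1°), and still gripped and steady; I handed it in at about 17 s, and no verdict came back.

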